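Lay out a roller kit on the workshop bench

TASK

Lay out the roller kit on the bench for the next builder, in this order: first press the yellow tube down into the black spring clip until it snaps fully home, lying centred along the clip. Then stand the wheel flat on the bench midway between the blue gearbox and the red stand, lay the steel bearing flat and centred on top of the wheel, and last set the green block flat on the bench beyond the red stand, on the side away from the gearbox and in line with the two, with its centre 75 mm from the stand's centre. Leave the screw dish, the mallet and the glue bottle where they are.

Things in the scene. Friction and masses are not known exactly. Their poses are not given: they have to be found in the camera images.
- tube_mid (a point): Yellow plastic tube (solid ends), 30 mm in diameter and 120 mm long, 70 g, lying on the bench. The point is its centre, 15 mm above the bench at the start; its x axis runs along the tube (either end is the same).
- wheel_mid (a point): Small black rubber wheel with an orange disc on its top face, lying flat: 60 mm in diameter, 36 mm high, flat on top, 120 g. The point is its centre, 18 mm above its underside; z is up.
- bearing_mid (a point): Bright steel bearing ring lying flat: 42 mm outside diameter, 20 mm hole, 14 mm high, 80 g. The point is its centre, 7 mm above its underside; z is up.
- block_mid (a point): Green plastic block, 44 mm long (its x), 32 mm wide (its y), 28 mm high, 60 g, with two black dots on top. The point is its centre, 14 mm above its underside.
- clip: Fixed black plate 124 (x) x 84 (y) x 6 mm, origin under its centre, with pairs of white spring jaws, 14 mm long, 50 high, at x = -42 and 42 mm; bare between, with room for fingers. The tube goes in from above along x, over y = 0: its axis 57 mm up it meets the jaws, a push of about 10 N spreads them, they snap over it below 42 mm, the force drops and it sits with its axis 33 mm above the bench.
- gearbox: Blue square gearbox fixed to the bench, 60 x 60 mm and 36 mm high, with a dark disc and a steel stub on top (50 mm in all). Origin at the centre of its underside. Its y axis lies along the line to the red stand (the stand may be on its +y or its -y side).
- stand: Red bearing stand fixed to the bench: foot 56 mm (x) by 40 mm (y, along the row), 44 mm high in all, steel bushing through it. Origin at the centre of its underside. Its centre is always 180 mm from the gearbox's centre.
- dish: Bystander: round steel dish of screws, 100 mm in diameter, 22 mm high, loose. Origin at the centre of its underside. Leave alone.
- mallet_head (a point): Bystander: rubber mallet lying on the bench, black head 60 mm in diameter and 90 mm long (its x), wooden handle reaching 250 mm along its y. The point is the centre of the head, 30 mm up. Leave alone.
- glue_mid (a point): Bystander: white glue bottle with red cap, standing, 48 mm in diameter, 130 mm high. The point is its centre, 65 mm up. Leave alone.
There are look-alikes about, which are no part of the job. Of the things that look like the gearbox, the larger one is meant. Of the things that look like the part that bears tube_mid, the larger one is meant.

How it is judged:
By the outcome, as a careful person would: the job done as asked, in the order asked, and still so for the second after the job is handed in, with the robot touching nothing.
It also fails if it takes over 96 s, if anything falls off the work surface, if the arm or the gripper's body presses on something with over 40 N, if the wrist force passes 120 N, or if a joint passes its speed limit or range.

ROBOT

A 7-joint arm with a two-finger parallel gripper is mounted at the origin on the work surface. World frame = base frame: x ahead of the robot, y to its left, z up, the work surface at z = 0. Lengths are in m, angles in rad, forces in N, time in s.
With the tool pointing down it reaches from about 0.425 to 0.925 m from the base axis. Payload 6.8 kg.
Tool frame: the origin (TCP) lies midway between the tips of the shut fingers; the grasp point (between the pads) lies 19 mm behind it; z points along the fingers, y is the line along which they close (so a half turn about z gives the same grasp; the last joint's range is limited). The gripper opens to 85 mm and grips with 20 to 120 N. Pads are 22 mm wide; open, the fingers measure 114 mm over their backs; the gripper's body (76 mm by 85 mm) begins 54 mm behind the grasp point. The pads swing forward as they close: fully open they stand 13 mm farther back than shut.
Start: joints at [1.178, 0.477, 0.022, 1.555, -0.011, 1.109, -0.083], TCP at [0.19, -0.648, 0.231] pointing down, gripper open.
Joint ranges: [-2.96, 2.96], [-0.34, 2.1], [-1.41, 1.46], [0.24, 2.44], [-1.37, 4.51], [0.17, 1.92], [-2.96, 2.96]. Speed limits (rad/s): [2.39, 2.39, 3.14, 3.14, 3.14, 3.14, 3.14].

INTERFACE

Orientations are given as a unit quaternion [w, x, y, z].
In Python, from station import * gives the robot as it stands. The module is installed in compiled form; this text tells all that it offers.
- The arm moves only by the shell command python3 -m jog 'ROWS' [OPENING] [FORCE]. ROWS is JSON, a list of rows, each an object of numbers: "x", "y", "z": the shift along the tool's x, y, z in m; "ax", "ay", "az": the turn, a rotation vector about the tool's x, y, z in rad. In form: [{"x": .., "y": .., "z": .., "ax": .., "ay": .., "az": ..}, ...]. A call has 1 to 12 rows; each row is the pose to reach, as a shift and turn from the pose commanded when the call began, along the tool's axes at that moment; what a row does not reach only later rows make up. A row lasts 1/10 s, in which the tool goes at most 50 mm and 8.59 degrees, less where a joint would pass 70% of its speed; a pose out of reach is approached as far as the arm can. A call with a gripper value outside its range is refused whole. OPENING is the opening, from 0 (shut) to 1 (fully open), set as the call begins (- or left out, the last holds). The fingers move at their own pace and stop on an object; FORCE is the grip in N (left out, the last holds). Time passes only in rows, so rows that repeat a pose let the fingers close. It gives the time, the measured TCP pose, the force, the opening and the grip force at its end, in the units of the state.
- get_obs(): the state, without advancing time (a new reading comes with each control period).
- read_camera(name): name is "side" or "top" or "wrist"; returns the picture (400x640x3 uint8, red, green, blue); there is no depth.
- camera_params(name): a dict with "K" (3x3 intrinsics, pixels), "D" ([k1, k2, p1, p2, k3] as OpenCV has them; the pictures are not rectified), "origin" and "attitude" of the camera in the world. Camera axes: x right, y up, looking along -z (the intrinsics and any distortion apply to the point x, -y, -z); pixel columns grow to the right and rows downward; lengths in m; the calibration is good to about 2 mm. A picture is of the moment at which its call begins: read the wrist's pose just before it. camera_params takes no time and is no camera call; for the wrist camera it gives the pose at the moment of the call.
- hand_in(): hands the job in; it is judged then, once.
The state is a dict: "t": time; "q": joint angles; "joint_vel": joint speeds; "joint_torque": joint torques, N m; "eef_pos": TCP position; "tool_rot": TCP orientation; "contact_force": force on the tool from outside, world axes, zero at the start; "torque": the same for the moment, N m; "gripper_width": opening from 0.0 (shut) to 1.0 (fully open); "grasp_force": force on a finger pad.
Only numpy, scipy, OpenCV 4.12 (cv2) and the standard library are available. Lean on these libraries where they do the work, as an engineer would, in place of code of your own. Each camera call takes 0.05 s, during which the arm holds its last target. There are 200 camera calls.

## Working session

There is one attempt and no reset: what is moved stays moved. The work goes in short steps, Python scripts to look and compute and a shell command to move; the robot and the scene stay as the last step left them, time stands still between calls to the robot, and variables do not carry over. Pictures are saved under pics/ and viewed, at most 18 in all, crops included, and the job is handed in when it is done.

```bash
mkdir -p pics
cat > h.py <<'E'
from station import *
import numpy as np, cv2, json
from scipy.spatial.transform import Rotation as R
def rot(q): return R.from_quat([q[1],q[2],q[3],q[0]])
def att(a):
    a=np.array(a,float)
    return a if a.shape==(3,3) else rot(a).as_matrix()
def ray(p,uv):
    K=np.array(p['K'],float);D=np.array(p['D'],float)
    n=cv2.undistortPoints(np.array([[uv]],float),K,D)[0,0]
    return att(p['attitude'])@np.array([n[0],-n[1],-1])
def pt(p,uv,z):
    o=np.array(p['origin'],float);d=ray(p,uv);return o+d*(z-o[2])/d[2]
def proj(p,X):
    c=att(p['attitude']).T@(np.array(X,float)-np.array(p['origin']));
    return cv2.projectPoints(np.array([[c[0],-c[1],-c[2]]]),np.zeros(3),np.zeros(3),np.array(p['K'],float),np.array(p['D'],float))[0].ravel()
def snap(name,f):
    p=camera_params(name);im=read_camera(name);cv2.imwrite('pics/'+f+'.png',im[:,:,::-1])
    json.dump({k:np.array(v).tolist() for k,v in p.items() if k in('K','D','origin','attitude')},open('pics/'+f+'.json','w'));return p
def load(f): return json.load(open('pics/'+f+'.json'))
def to(pos,xdir=None,ydir=None,yaw=None):
    "shift in tool axes to reach world TCP pos; yaw = angle wanted of tool y axis (mod pi), tool down; prints"
    s=get_obs();Rm=rot(s['tool_rot'])
    d=Rm.inv().apply(np.array(pos)-s['eef_pos'])
    out=[np.round(d,4)]
    if yaw is not None:
        best=None
        for k in(0,np.pi):
            y=np.array([np.cos(yaw+k),np.sin(yaw+k),0]);z=np.array([0,0,-1.]);x=np.cross(y,z)
            rv=(Rm.inv()*R.from_matrix(np.c_[x,y,z])).as_rotvec()
            out.append(np.round(rv,3))
    print('t',round(s['t'],2),'pos',np.round(s['eef_pos'],4),'q7',np.round(s['q'][6],2),'shift',*out)
E
python3 - <<'E'
from h import *
for n in('top','side'): print(snap(n,n+'0'))
print(snap('wrist','w0')['origin']); print(get_obs())
E
```

```text
{'K': array([[489.14657256,   0.        , 319.70099018],
       [  0.        , 489.14657256, 193.94275692],
       [  0.        ,   0.        ,   1.        ]]), 'D': array([0.01704711, 0.        , 0.        , 0.        , 0.        ]), 'origin': array([ 0.49905657, -0.01167162,  1.36182739]), 'attitude': array([-0.69825287, -0.02154237,  0.01661071,  0.71533414])}
{'K': array([[507.51275287,   0.        , 317.93478993],
       [  0.        , 507.51275287, 196.4074891 ],
       [  0.        ,   0.        ,   1.        ]]), 'D': array([-0.00130548,  0.        ,  0.        ,  0.        ,  0.        ]), 'origin': array([0.24204363, 0.75264769, 0.92550945]), 'attitude': array([-0.20770514, -0.07499204,  0.36020201,  0.90636046])}
[ 0.27257382 -0.62420524  0.37305022]
{'t': 0.15, 'q': array([ 1.17788303,  0.47762826,  0.02233233,  1.55619155, -0.01148644,
        1.10932069, -0.08310685]), 'joint_vel': array([ 0.00081888, -0.00309594,  0.00185248, -0.00132545,  0.00076603,
        0.00104925,  0.00052328]), 'joint_torque': array([ 2.72961763e-03, -5.96924472e+01,  1.61021926e+00, -2.81486249e+01,
        1.26675999e-02,  6.56875214e-03, -2.43917884e-05]), 'eef_pos': array([ 0.18953329, -0.64737462,  0.23055055]), 'tool_rot': array([-6.93317211e-04,  9.89874915e-01,  1.41940650e-01, -1.52564112e-04]), 'contact_force': array([-0.20766695, -0.38978009,  0.71246923]), 'torque': array([-0.01000704,  0.05953554,  0.00701379]), 'grasp_force': 0.0, 'gripper_width': 1.0017632717290315}
```

```bash
cd pics; python3 -c "
import cv2
a=cv2.imread('top0.png');cv2.imwrite('top0b.png',cv2.resize(a,(800,500),interpolation=2))
a=cv2.imread('side0.png');cv2.imwrite('side0b.png',cv2.resize(a,(800,500),interpolation=2))"
```

```text
(no output)
```

View pics/top0b.png

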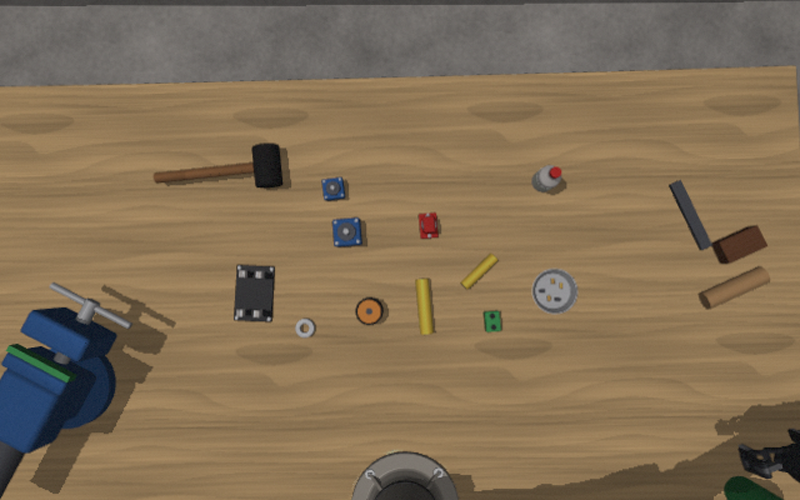

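View pics/side0b.png

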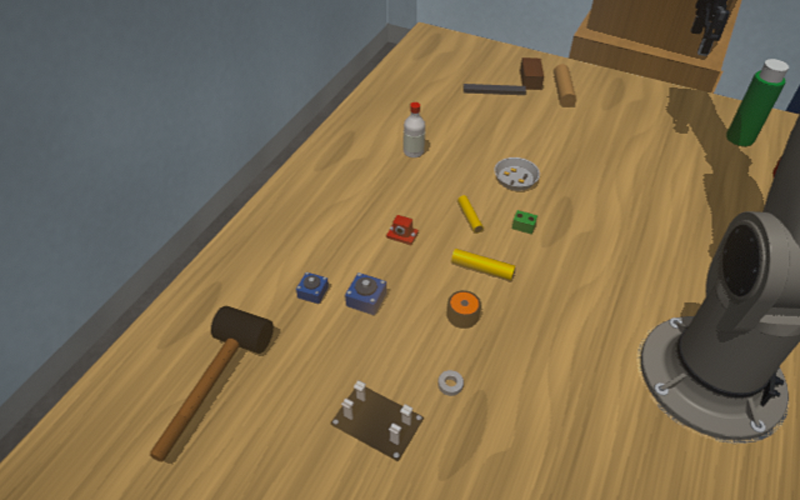

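The top view (800-wide) shows: gearbox (347,232), with its small twin at (333,188); stand (428,226), clip (254,293), wheel (369,311), bearing (305,328), tube (425,306), with the small one at (480,271); block (493,321), dish (555,291), glue (547,180) and mallet head (267,165).

```bash
python3 - <<'E'
from h import *
p=load('top0');im=cv2.imread('pics/top0.png');hsv=cv2.cvtColor(im,cv2.COLOR_BGR2HSV)
def seg(n,lo,hi,z,c,r):
    m=cv2.inRange(hsv,lo,hi);k=np.zeros_like(m);c=(int(c[0]*.8),int(c[1]*.8));cv2.circle(k,c,r,255,-1);m&=k
    q=np.argwhere(m)[:,::-1].astype(np.float32)
    box=cv2.boxPoints(cv2.minAreaRect(q));W=np.array([pt(p,b,z)[:2] for b in box])
    e=[W[1]-W[0],W[2]-W[1]];L=[np.linalg.norm(v) for v in e];a=e[int(np.argmax(L))]
    print(n,len(q),'mean',np.round(pt(p,q.mean(0),z)[:2],4),'box',np.round(W.mean(0),4),np.round(L,3),'long deg',round(np.degrees(np.arctan2(a[1],a[0])),1))
seg('tube',(22,150,80),(35,255,255),.015,(425,306),30)
seg('wheel',(5,180,100),(16,255,255),.036,(369,311),25)
seg('block',(45,100,40),(85,255,255),.028,(493,321),20)
seg('gear',(100,100,40),(125,255,255),.036,(347,232),20)
seg('stand',(0,150,60),(6,255,255),.02,(428,226),22)
seg('clip',(0,0,0),(180,255,65),.006,(254,293),38)
seg('bearing',(0,0,110),(180,50,255),.014,(305,328),14)
for n,u in dict(dish=(555,291),glue=(547,180),small=(480,271),sg=(333,188)).items(): print(n,pt(p,np.array(u)*.8,.02)[:2])
print(camera_params('wrist')['K'])
E
python3 - <<'E'
import cv2
a=cv2.imread('pics/top0.png')[120:280,175:435]
cv2.imwrite('pics/c1.png',cv2.resize(a,None,fx=3,fy=3,interpolation=2))
E
```

```text
tube 435 mean [ 0.4306 -0.0531] box [ 0.431  -0.0534] [0.028 0.119] long deg -176.2
wheel 0 mean [nan nan] box [1.1283 0.8661] [0. 0.] long deg 0.0
block 161 mean [ 0.3969 -0.1992] box [ 0.3968 -0.2003] [0.032 0.04 ] long deg 178.1
gear 244 mean [0.5958 0.1099] box [0.5968 0.1112] [0.058 0.058] long deg -86.6
stand 226 mean [ 0.6079 -0.0659] box [ 0.6081 -0.0664] [0.039 0.053] long deg -176.4
clip 1086 mean [0.4684 0.32  ] box [0.4688 0.3217] [0.121 0.084] long deg -3.7
bearing 136 mean [0.3901 0.2111] box [0.3904 0.2115] [0.038 0.038] long deg -91.4
dish [ 0.45729735 -0.33951024]
glue [ 0.70144254 -0.33110456]
small [ 0.50473034 -0.17759937]
sg [0.69563353 0.1411075 ]
[[348.02883252   0.         321.70529524]
 [  0.         348.02883252 193.93132333]
 [  0.           0.           1.        ]]<stdin>:8: RuntimeWarning: Mean of empty slice.
  ret = um.true_divide(
```

View pics/c1.png

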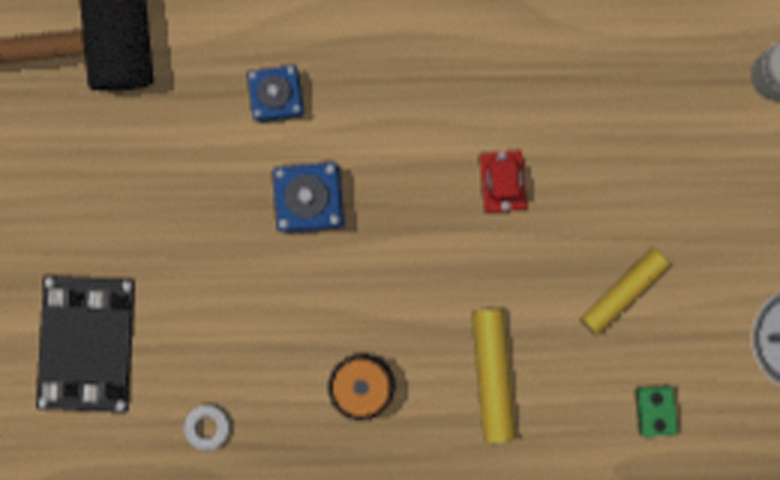

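Run:
```python
from h import *
to([.46,-.38,.231]);to([.435,-.053,.2],yaw=np.radians(93.8))
```

```text
t 0.15 pos [ 0.1895 -0.6474  0.2306] q7 -0.08 shift [ 3.347e-01 -1.806e-01 -2.000e-04]
t 0.15 pos [ 0.1895 -0.6474  0.2306] q7 -0.08 shift [ 0.4026 -0.5014  0.0312] [-0.000e+00 -2.000e-03 -2.923e+00] [-0.001  0.     0.219]
```

```bash
python3 -m jog '[{"x":0.335,"y":-0.18,"z":0},{"x":0.335,"y":-0.18,"z":0},{"x":0.335,"y":-0.18,"z":0},{"x":0.335,"y":-0.18,"z":0},{"x":0.335,"y":-0.18,"z":0},{"x":0.335,"y":-0.18,"z":0},{"x":0.335,"y":-0.18,"z":0},{"x":0.335,"y":-0.18,"z":0},{"x":0.403,"y":-0.501,"z":0.03,"az":0.219},{"x":0.403,"y":-0.501,"z":0.03,"az":0.219},{"x":0.403,"y":-0.501,"z":0.03,"az":0.219},{"x":0.403,"y":-0.501,"z":0.03,"az":0.219}]' 1 40; python3 -c "
from h import *
to([.435,-.053,.2],yaw=np.radians(93.8))"
```

```text
t 0.15 pos [ 0.1895 -0.6474  0.2306] q7 -0.08 shift [ 0.4026 -0.5014  0.0312] [-0.000e+00 -2.000e-03 -2.923e+00] [-0.001  0.     0.219]validation failed for argument at $[0]...
```

```bash
python3 -m jog '[{"x":0.335,"y":-0.18,"z":0.0,"ax":0.0,"ay":0.0,"az":0.0},{"x":0.335,"y":-0.18,"z":0.0,"ax":0.0,"ay":0.0,"az":0.0},{"x":0.335,"y":-0.18,"z":0.0,"ax":0.0,"ay":0.0,"az":0.0},{"x":0.335,"y":-0.18,"z":0.0,"ax":0.0,"ay":0.0,"az":0.0},{"x":0.335,"y":-0.18,"z":0.0,"ax":0.0,"ay":0.0,"az":0.0},{"x":0.335,"y":-0.18,"z":0.0,"ax":0.0,"ay":0.0,"az":0.0},{"x":0.335,"y":-0.18,"z":0.0,"ax":0.0,"ay":0.0,"az":0.0},{"x":0.403,"y":-0.501,"z":0.03,"ax":0.0,"ay":0.0,"az":0.219},{"x":0.403,"y":-0.501,"z":0.03,"ax":0.0,"ay":0.0,"az":0.219},{"x":0.403,"y":-0.501,"z":0.03,"ax":0.0,"ay":0.0,"az":0.219},{"x":0.403,"y":-0.501,"z":0.03,"ax":0.0,"ay":0.0,"az":0.219}]' 1 40; python3 -c "
from h import *
to([.435,-.053,.2],yaw=np.radians(93.8))"
```

```text
t: 1.25
eef_pos: [0.4367, -0.201, 0.2139]
tool_rot: [0.0, 0.999, 0.033, -0.0]
contact_force: [1.7, 0.3, 0.7]
gripper_width: 1.003
grasp_force: 0.0
t 1.25 pos [ 0.4367 -0.201   0.2139] q7 -1.24 shift [ 0.008  -0.1477  0.0139] [ 0.    -0.     3.141] [ 0.     0.    -0.001]
```

```bash
python3 -m jog '[{"x":0.008,"y":-0.148,"z":0.014,"ax":0.0,"ay":0.0,"az":0.0},{"x":0.008,"y":-0.148,"z":0.014,"ax":0.0,"ay":0.0,"az":0.0},{"x":0.008,"y":-0.148,"z":0.014,"ax":0.0,"ay":0.0,"az":0.0},{"x":0.008,"y":-0.148,"z":0.014,"ax":0.0,"ay":0.0,"az":0.0},{"x":0.008,"y":-0.148,"z":0.014,"ax":0.0,"ay":0.0,"az":0.0}]'; python3 -c "
from h import *
p=snap('wrist','w1')
to([.435,-.053,.2],yaw=np.radians(93.8));print(p['origin'])
a=cv2.imread('pics/w1.png');cv2.imwrite('pics/w1b.png',cv2.resize(a,(800,500),interpolation=2))"
```

```text
t: 1.75
eef_pos: [0.4352, -0.0539, 0.2001]
tool_rot: [0.0, 0.999, 0.034, -0.0]
contact_force: [0.5, -0.2, 0.1]
gripper_width: 1.0
grasp_force: 0.0
t 1.8 pos [ 0.4353 -0.0552  0.2001] q7 -1.57 shift [-0.0001 -0.0022  0.0001] [ 0.000e+00 -1.000e-03  3.141e+00] [ 0.  0. -0.]
[ 0.52145953 -0.04850101  0.34270507]
```

View pics/w1b.png

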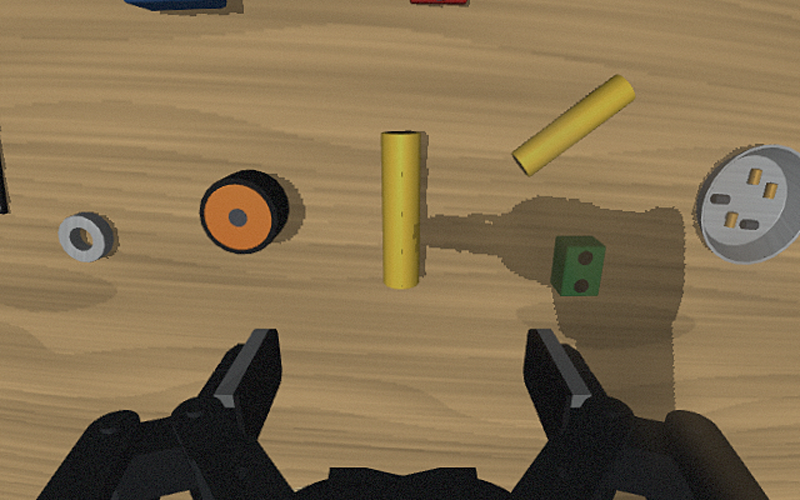

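Wrist view: tube at (401,210), spanning rows 131–289, with the wheel's orange disc at (238,217), the bearing at (84,237) and the block's dots at (585,258) and (581,286).

Run:
```python
from h import *
p=load('w1');im=cv2.imread('pics/w1.png');hsv=cv2.cvtColor(im,cv2.COLOR_BGR2HSV)
def seg(n,lo,hi,z,c,r):
    m=cv2.inRange(hsv,lo,hi);k=np.zeros_like(m);c=(int(c[0]*.8),int(c[1]*.8));cv2.circle(k,c,int(r*.8),255,-1);m&=k
    q=np.argwhere(m)[:,::-1].astype(np.float32)
    if len(q)<5: print(n,'none',hsv[c[1],c[0]]);return
    W=np.array([pt(p,b,z)[:2] for b in q],np.float32)
    (c0,wh,_)=cv2.minAreaRect(W);b=cv2.boxPoints(cv2.minAreaRect(W));e=[b[1]-b[0],b[2]-b[1]];a=max(e,key=np.linalg.norm)
    print(n,len(q),'mean',np.round(W.mean(0),4),'box',np.round(c0,4),np.round(wh,3),'deg',round(np.degrees(np.arctan2(a[1],a[0])),1), 'circ',cv2.minEnclosingCircle(W))
seg('tube',(20,150,60),(35,255,255),.015,(401,210),90)
seg('wheel',(3,170,100),(20,255,255),.036,(238,217),50)
seg('bearing',(0,0,100),(180,50,255),.014,(82,237),26)
for u in((585,258),(581,286)): print('dot',pt(p,np.array(u)*.8,.028)[:2])
```

```text
tube 3658 mean [ 0.4344 -0.053 ] box [ 0.4307 -0.0533] [0.125 0.029] deg 3.9 circ ((0.43124496936798096, -0.053343962877988815), 0.0635359063744545)
wheel 1988 mean [0.4269 0.0672] box [0.4261 0.0675] [0.049 0.05 ] deg -86.5 circ ((0.42649638652801514, 0.06735821068286896), 0.025237318128347397)
bearing 770 mean [0.3934 0.2105] box [0.3931 0.2107] [0.038 0.039] deg -48.7 circ ((0.3926811218261719, 0.21036703884601593), 0.020578593015670776)
dot [ 0.40902115 -0.19984575]
dot [ 0.38496251 -0.2016417 ]
```

```bash
python3 -c "
from h import *
to([.431,-.0533,.003],yaw=np.radians(93.9))"
```

```text
t 1.8 pos [ 0.4353 -0.0552  0.2001] q7 -1.57 shift [-0.0041 -0.0022  0.1971] [ 0.00e+00 -1.00e-03  3.14e+00] [ 0.     0.    -0.002]
```

```bash
python3 -m jog '[{"x":-0.004,"y":-0.002,"z":0.1,"ax":0.0,"ay":0.0,"az":0.0},{"x":-0.004,"y":-0.002,"z":0.1,"ax":0.0,"ay":0.0,"az":0.0},{"x":-0.004,"y":-0.002,"z":0.145,"ax":0.0,"ay":0.0,"az":0.0},{"x":-0.004,"y":-0.002,"z":0.17,"ax":0.0,"ay":0.0,"az":0.0},{"x":-0.004,"y":-0.002,"z":0.185,"ax":0.0,"ay":0.0,"az":0.0},{"x":-0.004,"y":-0.002,"z":0.193,"ax":0.0,"ay":0.0,"az":0.0},{"x":-0.004,"y":-0.002,"z":0.197,"ax":0.0,"ay":0.0,"az":0.0},{"x":-0.004,"y":-0.002,"z":0.197,"ax":0.0,"ay":0.0,"az":0.0}]' && python3 -m jog '[{"x":0.0,"y":0.0,"z":0.0,"ax":0.0,"ay":0.0,"az":0.0},{"x":0.0,"y":0.0,"z":0.0,"ax":0.0,"ay":0.0,"az":0.0},{"x":0.0,"y":0.0,"z":0.0,"ax":0.0,"ay":0.0,"az":0.0},{"x":0.0,"y":0.0,"z":0.0,"ax":0.0,"ay":0.0,"az":0.0},{"x":0.0,"y":0.0,"z":0.0,"ax":0.0,"ay":0.0,"az":0.0},{"x":0.0,"y":0.0,"z":0.0,"ax":0.0,"ay":0.0,"az":0.0},{"x":0.0,"y":0.0,"z":0.0,"ax":0.0,"ay":0.0,"az":0.0},{"x":0.0,"y":0.0,"z":0.0,"ax":0.0,"ay":0.0,"az":0.0},{"x":0.0,"y":0.0,"z":0.0,"ax":0.0,"ay":0.0,"az":0.0}]' 0 80
```

```text
t: 2.6
eef_pos: [0.4315, -0.0538, 0.0033]
tool_rot: [0.0, 0.999, 0.032, 0.0]
contact_force: [0.3, -0.2, -0.0]
gripper_width: 1.003
grasp_force: 0.0
t: 3.5
eef_pos: [0.4316, -0.0531, 0.0039]
tool_rot: [0.0, 0.999, 0.033, 0.0]
contact_force: [-2.5, -1.2, 10.0]
gripper_width: 0.325
grasp_force: 78.1
```

```bash
python3 -m jog '[{"x":0.0,"y":0.0,"z":-0.04,"ax":0.0,"ay":0.0,"az":0.0},{"x":0.0,"y":0.0,"z":-0.09,"ax":0.0,"ay":0.0,"az":0.0},{"x":0.0,"y":0.0,"z":-0.13,"ax":0.0,"ay":0.0,"az":0.0},{"x":0.02,"y":-0.05,"z":-0.16,"ax":0.0,"ay":0.0,"az":0.0},{"x":0.02,"y":-0.1,"z":-0.16,"ax":0.0,"ay":0.0,"az":0.0},{"x":0.02,"y":-0.15,"z":-0.16,"ax":0.0,"ay":0.0,"az":0.13},{"x":0.02,"y":-0.2,"z":-0.16,"ax":0.0,"ay":0.0,"az":0.13},{"x":0.02,"y":-0.23,"z":-0.16,"ax":0.0,"ay":0.0,"az":0.13},{"x":0.02,"y":-0.25,"z":-0.16,"ax":0.0,"ay":0.0,"az":0.13},{"x":0.02,"y":-0.25,"z":-0.16,"ax":0.0,"ay":0.0,"az":0.13},{"x":0.02,"y":-0.25,"z":-0.16,"ax":0.0,"ay":0.0,"az":0.13}]'; python3 -c "
from h import *
p=snap('wrist','w2')
to([.468,.321,.163],yaw=np.radians(86.3));print(p['origin'])
a=cv2.imread('pics/w2.png');cv2.imwrite('pics/w2b.png',cv2.resize(a,(800,500),interpolation=2))"
```

```text
t: 4.6
eef_pos: [0.4344, 0.1974, 0.1629]
tool_rot: [0.0, 0.999, -0.032, -0.0]
contact_force: [0.3, -0.7, -0.9]
gripper_width: 0.321
grasp_force: 79.5
t 4.65 pos [0.4346 0.1964 0.1629] q7 -2.34 shift [ 0.0252 -0.1265 -0.0003] [ 1.000e-03 -2.000e-03  3.141e+00] [ 0.001  0.001 -0.001]
[0.52072027 0.19155933 0.30549422]
```

View pics/w2b.png

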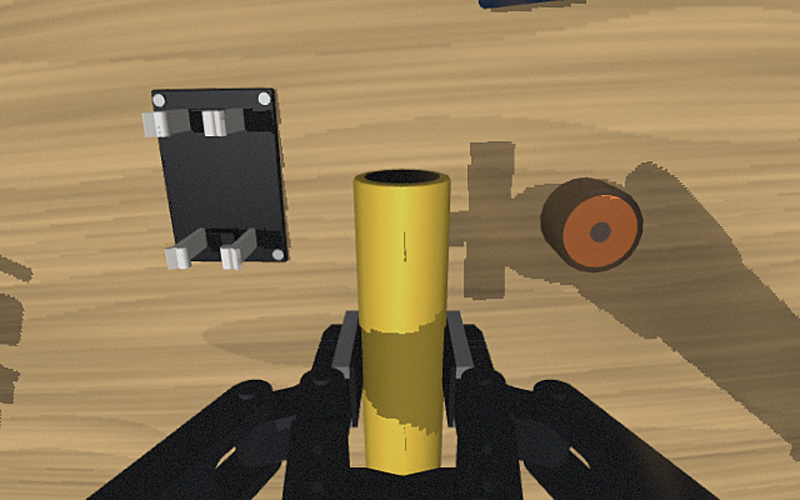

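Held tube centred in the fingers at x≈401. Clip plate corners at (152,90), (274,88) and (288,262), jaws at rows ~125 and ~250; I enlarge it.

Run:
```python
from h import *
a=cv2.imread('pics/w2.png')[60:225,105:245]
cv2.imwrite('pics/c2.png',cv2.resize(a,None,fx=3.6,fy=3.6,interpolation=cv2.INTER_CUBIC))
p=load('w2')
for u,z in (((401,183),.189),((401,170),.159),((402,472),.189)): print(pt(p,np.array(u)*.8,z))
```

```text
[0.4972704  0.19335946 0.189     ]
[0.49567052 0.1935315  0.159     ]
[0.39394207 0.19980193 0.189     ]
```

View pics/c2.png

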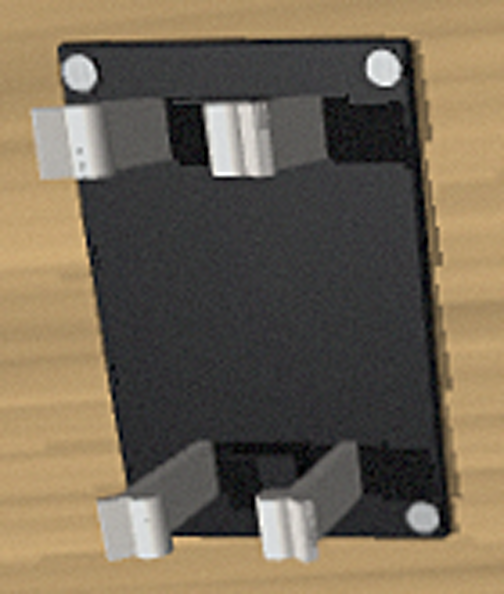

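Run:
```python
from h import *
from scipy.optimize import least_squares
p=load('w2')
f=lambda c:(105+(c[0]+.5)/3.6-.5,60+(c[1]+.5)/3.6-.5)
L=[((60,43),(62,42,.006)),((408,40),(62,-42,.006)),((452,535),(-62,-42,.006))]
W=[(pt(p,f(c),z),) for c,(x,y,z) in L]
for w in W: print(np.round(w[0],4))
def res(t):
    c,s=np.cos(t[2]),np.sin(t[2]);r=[]
    for c_,(x,y,z) in L:
        r+=list(pt(p,f(c_),z)[:2]-[t[0]+(c*x-s*y)*1e-3,t[1]+(s*x+c*y)*1e-3])
    return r
o=least_squares(res,[.47,.32,0]);print(o.x,np.degrees(o.x[2]),np.abs(o.fun).max())
# jaw top x
for c in((70,106),(70,178),(240,103),(240,177),(135,495),(135,558),(285,492),(285,560)): 
    w=pt(p,f(c),.05);d=w[:2]-o.x[:2];a=o.x[2];print(c,np.round([d@[np.cos(a),np.sin(a)],d@[-np.sin(a),np.cos(a)]],4))
for c in((32,140),(105,140),(205,140),(272,140),(100,525),(168,525),(258,525),(316,525)):
    w=pt(p,f(c),.05);d=w[:2]-o.x[:2];a=o.x[2];print(c,np.round([d@[np.cos(a),np.sin(a)],d@[-np.sin(a),np.cos(a)]],4))
```

```text
[0.5355 0.3583 0.006 ]
[0.5291 0.2764 0.006 ]
[0.4081 0.284  0.006 ]
[ 0.4712426   0.32158375 -0.06730122] -3.856075660626954 0.0015389615403414991
(70, 106) [0.049  0.0163]
(70, 178) [0.0348 0.0186]
(240, 103) [ 0.0489 -0.0189]
(240, 177) [ 0.0345 -0.0171]
(135, 495) [-0.0339  0.0159]
(135, 558) [-0.049   0.0185]
(285, 492) [-0.0331 -0.0181]
(285, 560) [-0.0492 -0.016 ]
(32, 140) [0.0425 0.0254]
(105, 140) [0.0422 0.01  ]
(205, 140) [ 0.0418 -0.0108]
(272, 140) [ 0.0417 -0.0246]
(100, 525) [-0.041   0.0253]
(168, 525) [-0.041   0.0095]
(258, 525) [-0.0409 -0.011 ]
(316, 525) [-0.0408 -0.0241]
```

```bash
python3 -c "
from h import *
to([.4700,.3214,.1],yaw=np.radians(86.14))"
```

```text
t 4.65 pos [0.4346 0.1964 0.1629] q7 -2.34 shift [ 0.0272 -0.1271  0.0627] [-1.000e-03  2.000e-03 -3.139e+00] [0.001 0.001 0.002]
```

```bash
python3 -m jog '[{"x":0.015,"y":-0.04,"z":0.0,"ax":0.0,"ay":0.0,"az":0.002},{"x":0.027,"y":-0.08,"z":0.0,"ax":0.0,"ay":0.0,"az":0.002},{"x":0.027,"y":-0.11,"z":0.0,"ax":0.0,"ay":0.0,"az":0.002},{"x":0.027,"y":-0.127,"z":0.02,"ax":0.0,"ay":0.0,"az":0.002},{"x":0.027,"y":-0.127,"z":0.05,"ax":0.0,"ay":0.0,"az":0.002},{"x":0.027,"y":-0.127,"z":0.063,"ax":0.0,"ay":0.0,"az":0.002},{"x":0.027,"y":-0.127,"z":0.063,"ax":0.0,"ay":0.0,"az":0.002},{"x":0.027,"y":-0.127,"z":0.063,"ax":0.0,"ay":0.0,"az":0.002}]';  python3 -c "
from h import *
to([.4700,.3214,.046],yaw=np.radians(86.14));p=snap('wrist','w3')
a=cv2.imread('pics/w3.png');cv2.imwrite('pics/w3b.png',cv2.resize(a,(800,500),interpolation=2))"
```

```text
t: 5.45
eef_pos: [0.4706, 0.3216, 0.1007]
tool_rot: [0.0, 0.999, -0.034, 0.0]
contact_force: [-0.0, 0.7, -0.3]
gripper_width: 0.319
grasp_force: 79.5
t 5.45 pos [0.4706 0.3216 0.1007] q7 -2.58 shift [-0.0006  0.0002  0.0547] [-1.000e-03 -1.000e-03  3.141e+00] [ 0.    -0.    -0.001]
```

View pics/w3b.png

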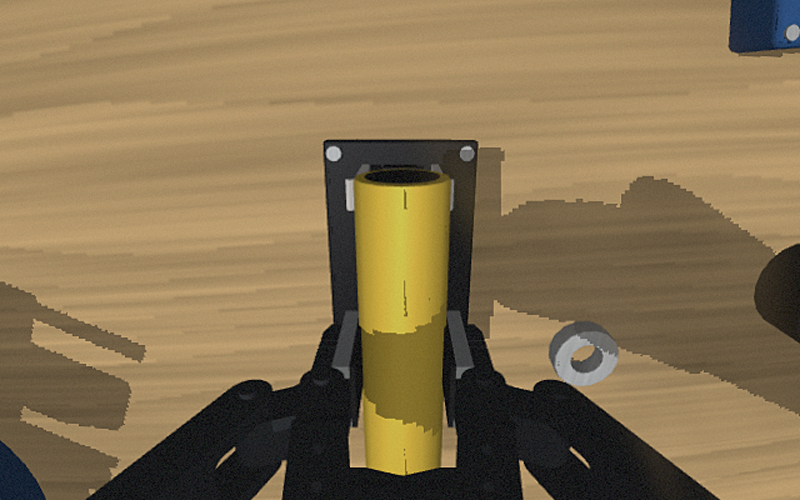

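Tube centred over the clip (plate columns 324–477, tube 356–450). Pressing.

```bash
python3 -m jog '[{"x":0.0,"y":0.0,"z":0.03,"ax":0.0,"ay":0.0,"az":0.0},{"x":0.0,"y":0.0,"z":0.05,"ax":0.0,"ay":0.0,"az":0.0},{"x":0.0,"y":0.0,"z":0.055,"ax":0.0,"ay":0.0,"az":0.0},{"x":0.0,"y":0.0,"z":0.06,"ax":0.0,"ay":0.0,"az":0.0},{"x":0.0,"y":0.0,"z":0.065,"ax":0.0,"ay":0.0,"az":0.0},{"x":0.0,"y":0.0,"z":0.068,"ax":0.0,"ay":0.0,"az":0.0}]'; python3 -m jog '[{"x":0.0,"y":0.0,"z":0.004,"ax":0.0,"ay":0.0,"az":0.0},{"x":0.0,"y":0.0,"z":0.007,"ax":0.0,"ay":0.0,"az":0.0},{"x":0.0,"y":0.0,"z":0.009,"ax":0.0,"ay":0.0,"az":0.0},{"x":0.0,"y":0.0,"z":0.011,"ax":0.0,"ay":0.0,"az":0.0},{"x":0.0,"y":0.0,"z":0.012,"ax":0.0,"ay":0.0,"az":0.0},{"x":0.0,"y":0.0,"z":0.012,"ax":0.0,"ay":0.0,"az":0.0}]'
```

```text
t: 6.1
eef_pos: [0.4715, 0.3235, 0.0347]
tool_rot: [-0.001, 0.999, -0.034, 0.002]
contact_force: [-1.1, -1.7, 6.8]
gripper_width: 0.323
grasp_force: 80.6
t: 6.7
eef_pos: [0.4703, 0.3229, 0.0219]
tool_rot: [0.0, 0.999, -0.033, 0.001]
contact_force: [-2.6, -3.8, 16.2]
gripper_width: 0.327
grasp_force: 81.8
```

```bash
python3 -m jog '[{"x":0.0,"y":0.0,"z":0.002,"ax":0.0,"ay":0.0,"az":0.0},{"x":0.0,"y":0.0,"z":0.003,"ax":0.0,"ay":0.0,"az":0.0},{"x":0.0,"y":0.0,"z":0.003,"ax":0.0,"ay":0.0,"az":0.0}]'; python3 -m jog '[{"x":0.0,"y":0.0,"z":-0.003,"ax":0.0,"ay":0.0,"az":0.0},{"x":0.0,"y":0.0,"z":-0.003,"ax":0.0,"ay":0.0,"az":0.0},{"x":0.0,"y":0.0,"z":-0.003,"ax":0.0,"ay":0.0,"az":0.0}]'
```

```text
t: 7.0
eef_pos: [0.4704, 0.323, 0.0216]
tool_rot: [0.001, 0.999, -0.033, 0.001]
contact_force: [-10.5, -10.4, 44.4]
gripper_width: 0.322
grasp_force: 84.9
t: 7.3
eef_pos: [0.4703, 0.3232, 0.0219]
tool_rot: [-0.0, 0.999, -0.033, 0.001]
contact_force: [-3.4, -2.9, 18.9]
gripper_width: 0.319
grasp_force: 81.4
```

```bash
python3 -m jog '[{"x":0.0,"y":0.0,"z":-0.001,"ax":0.0,"ay":0.0,"az":0.0},{"x":0.0,"y":0.0,"z":-0.001,"ax":0.0,"ay":0.0,"az":0.0},{"x":0.0,"y":0.0,"z":-0.001,"ax":0.0,"ay":0.0,"az":0.0},{"x":0.0,"y":0.0,"z":-0.001,"ax":0.0,"ay":0.0,"az":0.0},{"x":0.0,"y":0.0,"z":-0.001,"ax":0.0,"ay":0.0,"az":0.0},{"x":0.0,"y":0.0,"z":-0.04,"ax":0.0,"ay":0.0,"az":0.0},{"x":0.0,"y":0.0,"z":-0.08,"ax":0.0,"ay":0.0,"az":0.0},{"x":0.0,"y":0.0,"z":-0.13,"ax":0.0,"ay":0.0,"az":0.0},{"x":0.0,"y":0.0,"z":-0.16,"ax":0.0,"ay":0.0,"az":0.0},{"x":0.0,"y":0.0,"z":-0.16,"ax":0.0,"ay":0.0,"az":0.0},{"x":0.0,"y":0.0,"z":-0.16,"ax":0.0,"ay":0.0,"az":0.0}]' 1; python3 -c "
from h import *
to([.4265,.0673,.17],yaw=np.radians(90));p=snap('wrist','w4');snap('side','s4')
a=cv2.imread('pics/w4.png');b=cv2.imread('pics/s4.png')[290:380,250:350]
b=cv2.resize(b,(400,360),interpolation=2);a=cv2.resize(a[80:330,150:500],(400,286));o=np.zeros((360,800,3),np.uint8);o[:286,:400]=a;o[:,400:]=b;cv2.imwrite('pics/w4b.png',o)"
```

```text
t: 8.4
eef_pos: [0.47, 0.3227, 0.1806]
tool_rot: [-0.0, 0.999, -0.033, 0.001]
contact_force: [-1.3, 0.5, -0.2]
gripper_width: 0.998
grasp_force: 0.0
t 8.4 pos [0.47   0.3227 0.1806] q7 -2.53 shift [-0.0265  0.2578  0.0104] [-2.000e-03  1.000e-03  3.075e+00] [-0.    -0.001 -0.066]
```

View pics/w4b.png

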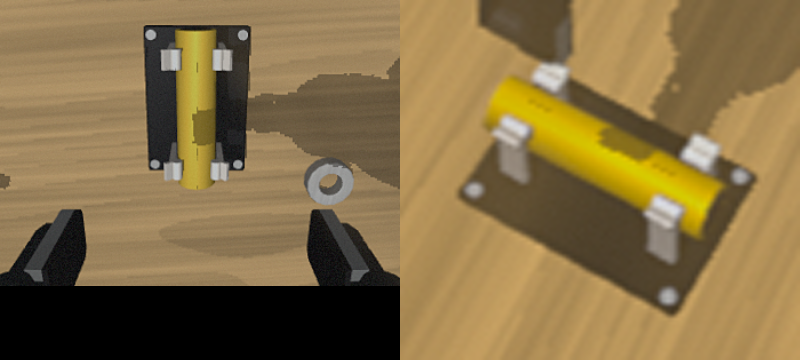

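Tube is gripped under all four jaws, far end at crop row 28, near end 188; I compute its centring along the clip.

Run:
```python
from h import *
p=load('w4');g=lambda c:(150+c[0]*.875,80+c[1]*.875)
c=np.array([.4712,.3216]);a=np.radians(-3.86);ux=np.array([np.cos(a),np.sin(a)]);uy=np.array([-ux[1],ux[0]])
for n,q,z in(('far top',(196,31),.048),('far bot',(196,27),.018),('near',(198,188),.048),('pTL',(145,26),.006),('pTR',(250,26),.006),('pBR',(244,170),.006),('pBL',(150,169),.006),
 ('jf',(171,48),.05),('jf2',(171,71),.05),('jn',(220,162),.05),('jn2',(220,181),.05)):
    d=pt(p,g(q),z)[:2]-c;print(n,np.round([d@ux*1e3,d@uy*1e3],1))
```

```text
far top [60.8  1.1]
far bot [61.1  1.2]
near [-57.5  -0.3]
pTL [61.  40.9]
pTR [ 61.  -40.8]
pBR [-61.7 -40.8]
pBL [-60.7  41.6]
jf [49.6 18.2]
jf2 [33.8 18.5]
jn [-34.7 -16.8]
jn2 [-50.5 -17.1]
```

```bash
python3 -c "
from h import *
to([.4265,.0673,.13],yaw=np.radians(3.6))"; python3 -m jog '[{"x":-0.005,"y":0.04,"z":0.0,"ax":0.0,"ay":0.0,"az":-0.14},{"x":-0.01,"y":0.08,"z":0.0,"ax":0.0,"ay":0.0,"az":-0.28},{"x":-0.015,"y":0.12,"z":0.0,"ax":0.0,"ay":0.0,"az":-0.42},{"x":-0.02,"y":0.16,"z":0.0,"ax":0.0,"ay":0.0,"az":-0.56},{"x":-0.025,"y":0.2,"z":0.0,"ax":0.0,"ay":0.0,"az":-0.70},{"x":-0.027,"y":0.235,"z":0.0,"ax":0.0,"ay":0.0,"az":-0.84},{"x":-0.027,"y":0.257,"z":0.01,"ax":0.0,"ay":0.0,"az":-0.98},{"x":-0.027,"y":0.257,"z":0.02,"ax":0.0,"ay":0.0,"az":-1.12},{"x":-0.027,"y":0.257,"z":0.03,"ax":0.0,"ay":0.0,"az":-1.26},{"x":-0.027,"y":0.257,"z":0.04,"ax":0.0,"ay":0.0,"az":-1.40},{"x":-0.027,"y":0.257,"z":0.05,"ax":0.0,"ay":0.0,"az":-1.50},{"x":-0.027,"y":0.257,"z":0.05,"ax":0.0,"ay":0.0,"az":-1.50}]';python3 -c "
from h import *
to([.4265,.0673,.005],yaw=np.radians(3.6))"
```

```text
t 8.5 pos [0.4692 0.322  0.1788] q7 -2.53 shift [-0.0256  0.2569  0.0493] [-0.     0.003 -1.7  ] [0.003 0.    1.442]
t: 9.7
eef_pos: [0.424, 0.0676, 0.128]
tool_rot: [-0.002, 0.754, 0.657, -0.002]
contact_force: [0.4, -0.2, -0.0]
gripper_width: 0.999
grasp_force: 0.0
t 9.7 pos [0.424  0.0676 0.128 ] q7 -0.67 shift [1.00e-04 3.20e-03 1.23e-01] [-0.005  0.    -0.199] [0.    0.008 2.943]
```

```bash
python3 -m jog '[{"x":0.0,"y":0.003,"z":0.03,"ax":-0.004,"ay":0.0,"az":-0.14},{"x":0.0,"y":0.003,"z":0.06,"ax":-0.004,"ay":0.0,"az":-0.2},{"x":0.0,"y":0.003,"z":0.08,"ax":-0.004,"ay":0.0,"az":-0.2},{"x":0.0,"y":0.003,"z":0.1,"ax":-0.004,"ay":0.0,"az":-0.2},{"x":0.0,"y":0.003,"z":0.115,"ax":-0.004,"ay":0.0,"az":-0.2},{"x":0.0,"y":0.003,"z":0.121,"ax":-0.004,"ay":0.0,"az":-0.2},{"x":0.0,"y":0.003,"z":0.121,"ax":-0.004,"ay":0.0,"az":-0.2}]' 1 && python3 -m jog '[{"x":0.0,"y":0.0,"z":0.0,"ax":0.0,"ay":0.0,"az":0.0},{"x":0.0,"y":0.0,"z":0.0,"ax":0.0,"ay":0.0,"az":0.0},{"x":0.0,"y":0.0,"z":0.0,"ax":0.0,"ay":0.0,"az":0.0},{"x":0.0,"y":0.0,"z":0.0,"ax":0.0,"ay":0.0,"az":0.0},{"x":0.0,"y":0.0,"z":0.0,"ax":0.0,"ay":0.0,"az":0.0},{"x":0.0,"y":0.0,"z":0.0,"ax":0.0,"ay":0.0,"az":0.0}]' 0 40; python3 -c "
from h import *
to([.58,-.04,.16],yaw=np.radians(3.6))"
```

```text
t: 10.4
eef_pos: [0.4282, 0.0677, 0.0085]
tool_rot: [0.001, 0.685, 0.729, 0.0]
contact_force: [0.2, -0.4, -0.0]
gripper_width: 0.999
grasp_force: 0.0
t: 11.0
eef_pos: [0.4289, 0.0676, 0.0101]
tool_rot: [0.002, 0.685, 0.729, 0.001]
contact_force: [-2.6, 0.1, 6.9]
gripper_width: 0.689
grasp_force: 41.5
t 11.0 pos [0.4289 0.0676 0.0101] q7 -0.73 shift [-0.117   0.1448 -0.1491] [ 0.005  0.001 -0.   ] [ 1.000e-03 -7.000e-03  3.141e+00]
```

```bash
python3 -m jog '[{"x":0.0,"y":0.0,"z":-0.04,"ax":0.0,"ay":0.0,"az":0.0},{"x":0.0,"y":0.0,"z":-0.09,"ax":0.0,"ay":0.0,"az":0.0},{"x":0.0,"y":0.0,"z":-0.13,"ax":0.0,"ay":0.0,"az":0.0},{"x":-0.03,"y":0.03,"z":-0.15,"ax":0.005,"ay":0.0,"az":0.0},{"x":-0.06,"y":0.07,"z":-0.15,"ax":0.005,"ay":0.0,"az":0.0},{"x":-0.09,"y":0.11,"z":-0.15,"ax":0.005,"ay":0.0,"az":0.0},{"x":-0.117,"y":0.145,"z":-0.15,"ax":0.005,"ay":0.0,"az":0.0},{"x":-0.117,"y":0.145,"z":-0.15,"ax":0.005,"ay":0.0,"az":0.0},{"x":-0.117,"y":0.145,"z":-0.15,"ax":0.005,"ay":0.0,"az":0.0}]'; python3 -c "
from h import *
p=snap('wrist','w5')
to([.602,.022,.16],yaw=np.radians(3.6));print(p['origin'])
a=cv2.imread('pics/w5.png');cv2.imwrite('pics/w5b.png',cv2.resize(a,(800,500),interpolation=2))"
```

```text
t: 11.9
eef_pos: [0.5804, -0.0406, 0.1597]
tool_rot: [-0.001, 0.685, 0.728, -0.0]
contact_force: [-1.0, 0.1, -1.3]
gripper_width: 0.686
grasp_force: 44.7
t 11.95 pos [ 0.5796 -0.0395  0.1597] q7 -0.25 shift [ 0.06    0.0262 -0.0003] [-0.002 -0.    -0.   ] [-0.000e+00  3.000e-03  3.142e+00]
[0.57698371 0.04358428 0.30236307]
```

View pics/w5b.png

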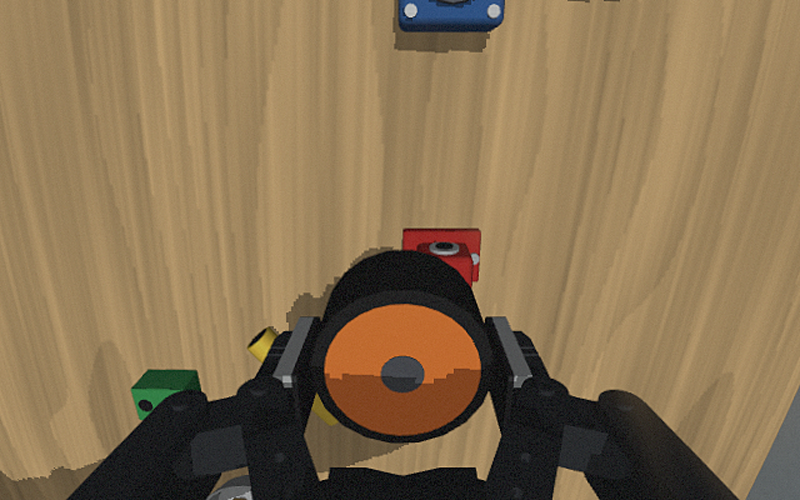

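Wheel held, disc centre (402,370); stand foot's gearbox-side edge from (404,229) to (480,229); the gearbox is cut off at the top. Moving to the place position, where the camera sits over the gearbox.

```bash
python3 -m jog '[{"x":0.04,"y":0.026,"z":0.0,"ax":0.0,"ay":0.0,"az":0.0},{"x":0.06,"y":0.026,"z":0.0,"ax":0.0,"ay":0.0,"az":0.0},{"x":0.06,"y":0.026,"z":0.0,"ax":0.0,"ay":0.0,"az":0.0},{"x":0.06,"y":0.026,"z":0.0,"ax":0.0,"ay":0.0,"az":0.0}]'
python3 - <<'E'
from h import *
p=snap('wrist','w6');print(p['origin'])
to([.602,.022,.16],yaw=np.radians(3.6))
a=cv2.imread('pics/w6.png');cv2.imwrite('pics/w6b.png',cv2.resize(a,(800,500),interpolation=2))
p5=load('w5');w=pt(p5,np.array((402,370))*.8,.1857);print('wheel-TCP',w-[.5796,-.0395,0])
for z in(.0,.008,.012): print(z,pt(p5,np.array((404,229))*.8,z)[:2],pt(p5,np.array((480,229))*.8,z)[:2])
E
```

```text
t: 12.35
eef_pos: [0.6013, 0.0228, 0.16]
tool_rot: [-0.0, 0.683, 0.73, -0.001]
contact_force: [-1.1, -0.1, -1.3]
gripper_width: 0.692
grasp_force: 44.7
[0.59751076 0.10709982 0.30253646]
t 12.4 pos [0.6015 0.0215 0.1598] q7 -0.36 shift [ 0.0005  0.0005 -0.0002] [-0.002  0.001  0.001] [-2.000e-03 -3.000e-03 -3.141e+00]
wheel-TCP [ 0.00218067 -0.00021661  0.1857    ]
0.0 [ 0.58365586 -0.0507781 ] [ 0.63898841 -0.04744635]
0.008 [ 0.58347932 -0.04828144] [ 0.63734787 -0.04503784]
0.012 [ 0.58339106 -0.04703311] [ 0.63652761 -0.04383359]
```

View pics/w6b.png

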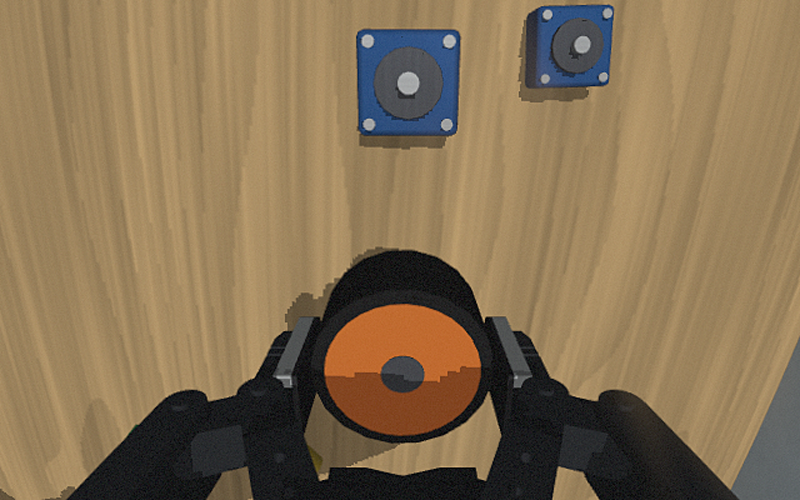

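Run:
```python
from h import *
p=load('w6');f=lambda u,z:pt(p,np.array(u)*.8,z)[:2]
B=[f(u,.037) for u in((367,41),(449,41),(369,125),(447,124))]
print('bolts',np.round(B,4),np.mean(B,0));e=(B[1]-B[0])+(B[3]-B[2]);g=(B[2]-B[0])+(B[3]-B[1]);print(np.degrees(np.arctan2(e[1],e[0])),np.degrees(np.arctan2(g[1],g[0])))
print('stub',f((408,83),.05))
C=[f(u,.036) for u in((358,30),(460,30),(458,135),(358,135))];print('top',np.round(C,4),np.mean(C,0))
```

```text
bolts [[0.5756 0.1336]
 [0.6218 0.1366]
 [0.5788 0.0872]
 [0.6249 0.0908]] [0.60026455 0.11203245]
4.09245113053128 -86.09658782895634
stub [0.60010617 0.11211464]
top [[0.5702 0.1392]
 [0.6275 0.1429]
 [0.6322 0.0848]
 [0.5723 0.0809]] [0.60057275 0.11192953]
```

```bash
python3 -m jog '[{"x":0.0,"y":0.003,"z":0.05,"ax":-0.002,"ay":0.0,"az":0.0},{"x":0.0,"y":0.003,"z":0.1,"ax":-0.002,"ay":0.0,"az":0.0},{"x":0.0,"y":0.003,"z":0.125,"ax":-0.002,"ay":0.0,"az":0.0},{"x":0.0,"y":0.003,"z":0.14,"ax":-0.002,"ay":0.0,"az":0.0},{"x":0.0,"y":0.003,"z":0.147,"ax":-0.002,"ay":0.0,"az":0.0},{"x":0.0,"y":0.003,"z":0.149,"ax":-0.002,"ay":0.0,"az":0.0},{"x":0.0,"y":0.003,"z":0.15,"ax":-0.002,"ay":0.0,"az":0.0},{"x":0.0,"y":0.003,"z":0.15,"ax":-0.002,"ay":0.0,"az":0.0}]'; python3 -c "
from h import *
to([.6046,.0218,.0101],yaw=np.radians(3.8))"
```

```text
t: 13.2
eef_pos: [0.6064, 0.0217, 0.011]
tool_rot: [0.001, 0.685, 0.729, 0.001]
contact_force: [-0.3, 0.1, -1.8]
gripper_width: 0.689
grasp_force: 44.8
t 13.2 pos [0.6064 0.0217 0.011 ] q7 -0.48 shift [ 0.0002 -0.0018  0.0009] [ 0.003  0.001 -0.004] [ 1.000e-03 -5.000e-03  3.138e+00]
```

```bash
python3 -m jog '[{"x":0.0,"y":-0.0015,"z":0.0,"ax":0.003,"ay":0.0,"az":0.0},{"x":0.0,"y":-0.0015,"z":0.0015,"ax":0.003,"ay":0.0,"az":0.0},{"x":0.0,"y":-0.0015,"z":0.0015,"ax":0.003,"ay":0.0,"az":0.0}]'; python3 -m jog '[{"x":0.0,"y":0.0,"z":0.0,"ax":0.0,"ay":0.0,"az":0.0},{"x":0.0,"y":0.0,"z":0.0,"ax":0.0,"ay":0.0,"az":0.0},{"x":0.0,"y":0.0,"z":0.0,"ax":0.0,"ay":0.0,"az":0.0},{"x":0.0,"y":0.0,"z":0.0,"ax":0.0,"ay":0.0,"az":0.0},{"x":0.0,"y":0.0,"z":-0.04,"ax":0.0,"ay":0.0,"az":0.0},{"x":0.0,"y":0.0,"z":-0.09,"ax":0.0,"ay":0.0,"az":0.0},{"x":0.0,"y":0.0,"z":-0.14,"ax":0.0,"ay":0.0,"az":0.0},{"x":-0.06,"y":0.0,"z":-0.19,"ax":0.0,"ay":0.0,"az":0.0},{"x":-0.08,"y":0.0,"z":-0.22,"ax":0.0,"ay":0.0,"az":0.0},{"x":-0.08,"y":0.0,"z":-0.22,"ax":0.0,"ay":0.0,"az":0.0},{"x":-0.08,"y":0.0,"z":-0.22,"ax":0.0,"ay":0.0,"az":0.0}]' 1;  python3 - <<'E'
from h import *
p=snap('wrist','w7');print(p['origin'])
to([.3918,.2110,.1],yaw=np.radians(3.6))
a=cv2.imread('pics/w7.png');cv2.imwrite('pics/w7b.png',cv2.resize(a,(800,500),interpolation=2))
E
```

```text
t: 13.5
eef_pos: [0.6045, 0.0217, 0.0102]
tool_rot: [0.0, 0.685, 0.729, -0.001]
contact_force: [-4.5, -0.6, 13.8]
gripper_width: 0.683
grasp_force: 46.0
t: 14.6
eef_pos: [0.6104, -0.0602, 0.2298]
tool_rot: [0.001, 0.686, 0.728, -0.0]
contact_force: [-1.4, 1.7, -1.3]
gripper_width: 0.998
grasp_force: 0.0
[0.60672951 0.0242199  0.37230759]
t 14.65 pos [ 0.6092 -0.0581  0.228 ] q7 -0.18 shift [ 0.282  -0.2001  0.1283] [-0.002  0.    -0.001] [0.000e+00 3.000e-03 3.141e+00]
```

View pics/w7b.png

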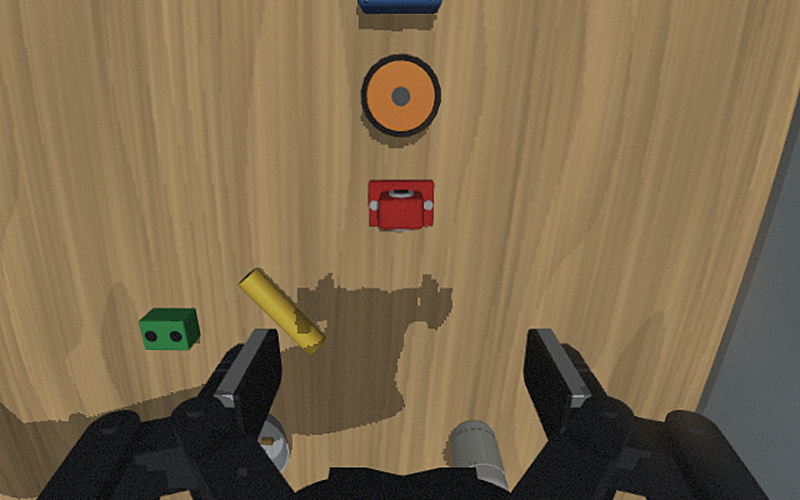

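Wheel disc at (401,96), stand foot columns 368–434, rows 180–229, and gearbox centred on column ~400: wheel in line.

Run:
```python
from h import *
p=load('w7');f=lambda u,z:pt(p,np.array(u)*.8,z)[:2]
im=cv2.imread('pics/w7.png');hsv=cv2.cvtColor(im,cv2.COLOR_BGR2HSV)
m=cv2.inRange(hsv,(3,170,80),(20,255,255));m[:,:270]=0;m[130:]=0
W=np.array([pt(p,b,.036)[:2] for b in np.argwhere(m)[:,::-1].astype(float)],np.float32);print('wheel',cv2.minAreaRect(W))
for z in(0,.008):
    print('stand edge',z,f((368,181),z),f((434,181),z), 'near',f((369,228),z),f((433,229),z))
print('bolts',f((374,205),.01),f((428,205),.01))
print('gear edge',f((359,12),.0),f((441,12),.0))
print('block dots',f((151,337),.028),f((177,336),.028))
```

```text
wheel ((0.6062751412391663, 0.021012134850025177), (0.04903740435838699, 0.04880416765809059), 3.3094770908355713)
stand edge 0 [ 0.58205698 -0.05096787] [ 0.63907042 -0.04768994] near [ 0.58434913 -0.09349958] [ 0.64170325 -0.09115088]
stand edge 0.008 [ 0.58258713 -0.04935226] [ 0.6383755  -0.04614477] near [ 0.58483003 -0.09097007] [ 0.64095175 -0.08867184]
bolts [ 0.588544   -0.06945715] [ 0.63474549 -0.06680396]
gear edge [0.57032225 0.08217214] [0.63401857 0.08585017]
block dots [ 0.38567645 -0.20241998] [ 0.41109039 -0.1994049 ]
```

```bash
python3 -m jog '[{"x":0.04,"y":-0.028,"z":0.0,"ax":0.0,"ay":0.0,"az":0.0},{"x":0.08,"y":-0.056,"z":0.0,"ax":0.0,"ay":0.0,"az":0.0},{"x":0.12,"y":-0.085,"z":0.0,"ax":0.0,"ay":0.0,"az":0.0},{"x":0.16,"y":-0.113,"z":0.0,"ax":0.0,"ay":0.0,"az":0.0},{"x":0.2,"y":-0.142,"z":0.01,"ax":0.0,"ay":0.0,"az":0.0},{"x":0.24,"y":-0.17,"z":0.04,"ax":0.0,"ay":0.0,"az":0.0},{"x":0.27,"y":-0.192,"z":0.08,"ax":0.0,"ay":0.0,"az":0.0},{"x":0.282,"y":-0.2,"z":0.12,"ax":0.0,"ay":0.0,"az":0.0},{"x":0.282,"y":-0.2,"z":0.14,"ax":0.0,"ay":0.0,"az":0.0},{"x":0.282,"y":-0.2,"z":0.14,"ax":0.0,"ay":0.0,"az":0.0},{"x":0.282,"y":-0.2,"z":0.14,"ax":0.0,"ay":0.0,"az":0.0}]' 0.8; python3 -c "
from h import *
to([.391,.2112,.001],yaw=np.radians(3.6))"
```

```text
t: 15.75
eef_pos: [0.3902, 0.2113, 0.088]
tool_rot: [-0.001, 0.684, 0.73, -0.002]
contact_force: [-0.4, 0.4, -0.3]
gripper_width: 0.8
grasp_force: 0.0
t 15.75 pos [0.3902 0.2113 0.088 ] q7 -0.95 shift [-0.0001  0.0012  0.0869] [-0.005  0.001  0.003] [-1.000e-03 -8.000e-03 -3.139e+00]
```

```bash
python3 -m jog '[{"x":0.0,"y":0.001,"z":0.03,"ax":-0.004,"ay":0.0,"az":0.0},{"x":0.0,"y":0.001,"z":0.055,"ax":-0.004,"ay":0.0,"az":0.0},{"x":0.0,"y":0.001,"z":0.072,"ax":-0.004,"ay":0.0,"az":0.0},{"x":0.0,"y":0.001,"z":0.081,"ax":-0.004,"ay":0.0,"az":0.0},{"x":0.0,"y":0.001,"z":0.086,"ax":-0.004,"ay":0.0,"az":0.0},{"x":0.0,"y":0.001,"z":0.086,"ax":-0.004,"ay":0.0,"az":0.0}]'; python3 -m jog '[{"x":0.0,"y":0.0,"z":0.0,"ax":0.0,"ay":0.0,"az":0.0},{"x":0.0,"y":0.0,"z":0.0,"ax":0.0,"ay":0.0,"az":0.0},{"x":0.0,"y":0.0,"z":0.0,"ax":0.0,"ay":0.0,"az":0.0},{"x":0.0,"y":0.0,"z":0.0,"ax":0.0,"ay":0.0,"az":0.0},{"x":0.0,"y":0.0,"z":0.0,"ax":0.0,"ay":0.0,"az":0.0},{"x":0.0,"y":0.0,"z":0.0,"ax":0.0,"ay":0.0,"az":0.0}]' 0 35;python3 -c "
from h import *
to([.6046,.0215,.1],yaw=np.radians(3.6))"
```

```text
t: 16.35
eef_pos: [0.3931, 0.2109, 0.003]
tool_rot: [0.001, 0.685, 0.729, 0.001]
contact_force: [-0.0, 0.8, -0.8]
gripper_width: 0.802
grasp_force: 0.0
t: 16.95
eef_pos: [0.393, 0.211, 0.0035]
tool_rot: [0.001, 0.684, 0.729, 0.001]
contact_force: [-1.7, -1.0, 8.0]
gripper_width: 0.471
grasp_force: 34.5
t 16.95 pos [0.393  0.211  0.0035] q7 -1.13 shift [-0.2024  0.1996 -0.0957] [0.003 0.    0.   ] [-0.     0.005 -3.141]
```

```bash
python3 -m jog '[{"x":0.0,"y":0.0,"z":-0.04,"ax":0.0,"ay":0.0,"az":0.0},{"x":0.0,"y":0.0,"z":-0.08,"ax":0.0,"ay":0.0,"az":0.0},{"x":-0.03,"y":0.03,"z":-0.1,"ax":0.003,"ay":0.0,"az":0.0},{"x":-0.06,"y":0.06,"z":-0.12,"ax":0.003,"ay":0.0,"az":0.0},{"x":-0.09,"y":0.09,"z":-0.12,"ax":0.003,"ay":0.0,"az":0.0},{"x":-0.12,"y":0.12,"z":-0.12,"ax":0.003,"ay":0.0,"az":0.0},{"x":-0.15,"y":0.15,"z":-0.12,"ax":0.003,"ay":0.0,"az":0.0},{"x":-0.175,"y":0.175,"z":-0.12,"ax":0.003,"ay":0.0,"az":0.0},{"x":-0.195,"y":0.192,"z":-0.12,"ax":0.003,"ay":0.0,"az":0.0},{"x":-0.202,"y":0.2,"z":-0.12,"ax":0.003,"ay":0.0,"az":0.0},{"x":-0.202,"y":0.2,"z":-0.11,"ax":0.003,"ay":0.0,"az":0.0},{"x":-0.202,"y":0.2,"z":-0.11,"ax":0.003,"ay":0.0,"az":0.0}]';python3 - <<'E'
from h import *
to([.6046,.0216,.039],yaw=np.radians(3.6))
p=snap('wrist','w8');to([.6046,.0216,.039],yaw=np.radians(3.6))
a=cv2.imread('pics/w8.png')[130:400,170:470];cv2.imwrite('pics/w8b.png',cv2.resize(a,(660,594),interpolation=2))
E
```

```text
t: 18.15
eef_pos: [0.6026, 0.023, 0.1116]
tool_rot: [-0.002, 0.684, 0.73, -0.001]
contact_force: [0.0, -0.9, -1.7]
gripper_width: 0.468
grasp_force: 36.7
t 18.15 pos [0.6026 0.023  0.1116] q7 -0.43 shift [-0.0015  0.0022  0.0725] [-0.004 -0.     0.002] [ 0.    -0.006 -3.14 ]
t 18.2 pos [0.6026 0.0234 0.1121] q7 -0.43 shift [-0.002   0.0021  0.0731] [-0.004 -0.     0.003] [ 0.    -0.006 -3.139]
```

View pics/w8b.png

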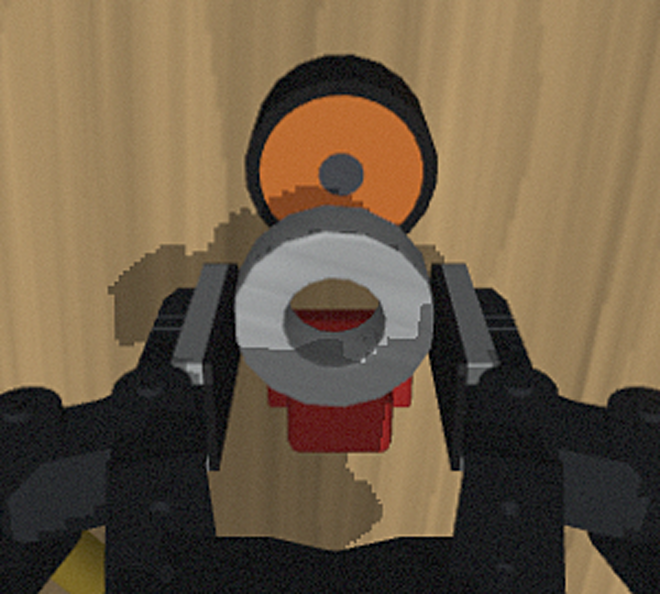

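Wheel hub at crop (341,174), bearing top ring centre (334,318), held level.

Run:
```python
from h import *
p=load('w8');f=lambda c,z:pt(p,(170+c[0]/2.2,130+c[1]/2.2),z)
b=f((334,318),.1221);w=f((341,174),.036);w2=f((341,170),.036)
s=get_obs();Rm=rot(s['tool_rot'])
print(b,w,'tool shift',Rm.inv().apply(w-b), b-s['eef_pos'])
```

```text
[0.60405061 0.0240524  0.1221    ] [0.60610056 0.02091975 0.036     ] tool shift [-0.00328709  0.00215283  0.08609173] [0.00140223 0.00061402 0.01003001]
```

```bash
python3 -m jog '[{"x":-0.003,"y":0.002,"z":0.03,"ax":-0.004,"ay":0.0,"az":0.0},{"x":-0.003,"y":0.002,"z":0.05,"ax":-0.004,"ay":0.0,"az":0.0},{"x":-0.003,"y":0.002,"z":0.063,"ax":-0.004,"ay":0.0,"az":0.0},{"x":-0.003,"y":0.002,"z":0.069,"ax":-0.004,"ay":0.0,"az":0.0},{"x":-0.003,"y":0.002,"z":0.071,"ax":-0.004,"ay":0.0,"az":0.0},{"x":-0.003,"y":0.002,"z":0.071,"ax":-0.004,"ay":0.0,"az":0.0}]';python3 -c "
from h import *
to([.6046,.0210,.0395],yaw=np.radians(3.6))"
```

```text
t: 18.8
eef_pos: [0.607, 0.0193, 0.0425]
tool_rot: [0.001, 0.684, 0.729, 0.001]
contact_force: [-0.6, -0.3, -0.5]
gripper_width: 0.465
grasp_force: 36.7
t 18.8 pos [0.607  0.0193 0.0425] q7 -0.48 shift [ 0.0018 -0.0023  0.003 ] [0.004 0.    0.001] [-0.     0.006 -3.141]
```

```bash
python3 -m jog '[{"x":0.0015,"y":-0.002,"z":0.0,"ax":0.003,"ay":0.0,"az":0.0},{"x":0.0015,"y":-0.002,"z":0.001,"ax":0.003,"ay":0.0,"az":0.0},{"x":0.0015,"y":-0.002,"z":0.0025,"ax":0.003,"ay":0.0,"az":0.0},{"x":0.0015,"y":-0.002,"z":0.003,"ax":0.003,"ay":0.0,"az":0.0},{"x":0.0015,"y":-0.002,"z":0.003,"ax":0.003,"ay":0.0,"az":0.0}]';python3 -c "
from h import *
to([.6046,.0210,.0395],yaw=np.radians(3.6))"
```

```text
t: 19.3
eef_pos: [0.605, 0.0202, 0.0396]
tool_rot: [0.0, 0.685, 0.729, 0.0]
contact_force: [-0.6, 1.4, 5.6]
gripper_width: 0.467
grasp_force: 37.3
t 19.3 pos [0.605  0.0202 0.0396] q7 -0.49 shift [ 0.0008 -0.0003  0.0001] [0.001 0.001 0.   ] [-1.000e-03  1.000e-03 -3.142e+00]
```

```bash
python3 -m jog '[{"x":0.0,"y":0.0,"z":-0.001,"ax":0.0,"ay":0.0,"az":0.0},{"x":0.0,"y":0.0,"z":-0.001,"ax":0.0,"ay":0.0,"az":0.0},{"x":0.0,"y":0.0,"z":-0.001,"ax":0.0,"ay":0.0,"az":0.0},{"x":0.0,"y":0.0,"z":-0.001,"ax":0.0,"ay":0.0,"az":0.0},{"x":0.0,"y":0.0,"z":-0.03,"ax":0.0,"ay":0.0,"az":0.0},{"x":0.0,"y":0.0,"z":-0.07,"ax":0.0,"ay":0.0,"az":0.0},{"x":0.0,"y":0.0,"z":-0.11,"ax":0.0,"ay":0.0,"az":0.0},{"x":-0.04,"y":0.0,"z":-0.13,"ax":0.0,"ay":0.0,"az":0.0},{"x":-0.08,"y":0.0,"z":-0.13,"ax":0.0,"ay":0.0,"az":0.0},{"x":-0.08,"y":0.0,"z":-0.13,"ax":0.0,"ay":0.0,"az":0.0},{"x":-0.08,"y":0.0,"z":-0.13,"ax":0.0,"ay":0.0,"az":0.0}]' 0.85;  python3 - <<'E'
from h import *
p=snap('wrist','w9');print(p['origin'])
to([.3965,-.1995,.16],yaw=np.radians(90));to([.3965,-.1995,.16],yaw=np.radians(3.6))
a=cv2.imread('pics/w9.png')[0:270,170:470];cv2.imwrite('pics/w9b.png',cv2.resize(a,(660,594),interpolation=2))
E
```

```text
t: 20.4
eef_pos: [0.6094, -0.0611, 0.1688]
tool_rot: [0.0, 0.686, 0.728, -0.0]
contact_force: [-0.5, 0.5, 0.5]
gripper_width: 0.849
grasp_force: 0.0
[0.6059857  0.02319987 0.31133681]
t 20.45 pos [ 0.6094 -0.0592  0.1687] q7 -0.25 shift [-0.1266 -0.2212  0.0088] [-0.000e+00 -1.000e-03 -1.508e+00] [-1.000e-03  0.000e+00  1.634e+00]
t 20.45 pos [ 0.6094 -0.0592  0.1687] q7 -0.25 shift [-0.1266 -0.2212  0.0088] [-0.001 -0.    -0.   ] [-0.000e+00  1.000e-03  3.142e+00]
```

View pics/w9b.png

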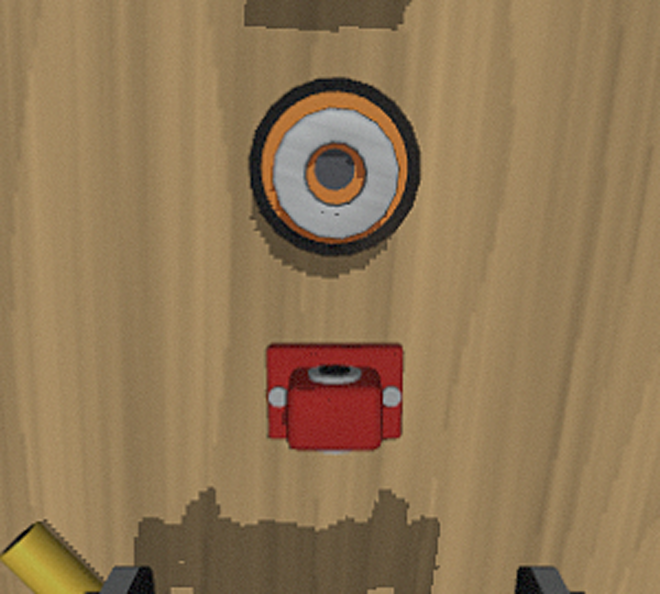

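```bash
python3 - <<'E'
from h import *
p=load('w9');f=lambda c,z:pt(p,(170+c[0]/2.2,c[1]/2.2),z)[:2]
print('bearing',f((336,173),.05),'wheel disc',f((334.5,166.5),.036),'rubber',f((334.5,166),.03))
to([.3964,-.2002,.09],yaw=np.radians(4))
E
python3 -m jog '[{"x":-0.02,"y":-0.04,"z":0.0,"ax":0.0,"ay":0.0,"az":0.0},{"x":-0.04,"y":-0.08,"z":0.0,"ax":0.0,"ay":0.0,"az":0.0},{"x":-0.06,"y":-0.12,"z":0.0,"ax":0.0,"ay":0.0,"az":0.0},{"x":-0.085,"y":-0.16,"z":0.0,"ax":0.0,"ay":0.0,"az":0.0},{"x":-0.11,"y":-0.19,"z":0.0,"ax":0.0,"ay":0.0,"az":0.0},{"x":-0.125,"y":-0.215,"z":0.03,"ax":0.0,"ay":0.0,"az":0.0},{"x":-0.127,"y":-0.221,"z":0.06,"ax":0.0,"ay":0.0,"az":0.0},{"x":-0.127,"y":-0.221,"z":0.08,"ax":0.0,"ay":0.0,"az":0.0},{"x":-0.127,"y":-0.221,"z":0.08,"ax":0.0,"ay":0.0,"az":0.0},{"x":-0.127,"y":-0.221,"z":0.08,"ax":0.0,"ay":0.0,"az":0.0}]' 0.85;python3 -c "
from h import *
to([.3964,-.2002,.004],yaw=np.radians(4))"
```

```text
bearing [0.60686926 0.01993266] wheel disc [0.60627549 0.02187006] rubber [0.60627188 0.02200911]
t 20.45 pos [ 0.6094 -0.0592  0.1687] q7 -0.25 shift [-0.1273 -0.2214  0.0788] [-0.001 -0.    -0.007] [-0.000e+00  1.000e-03  3.135e+00]
t: 21.45
eef_pos: [0.3978, -0.1989, 0.0893]
tool_rot: [-0.0, 0.684, 0.73, 0.0]
contact_force: [-0.9, -0.6, -0.6]
gripper_width: 0.853
grasp_force: 0.0
t 21.45 pos [ 0.3978 -0.1989  0.0893] q7 0.06 shift [-0.0013 -0.0015  0.0853] [-0.    -0.001 -0.004] [-1.000e-03  0.000e+00  3.137e+00]
```

Run:
```python
from h import *
p=load('w9');im=cv2.imread('pics/w9.png');hsv=cv2.cvtColor(im,cv2.COLOR_BGR2HSV)
roi=np.zeros(im.shape[:2],np.uint8);cv2.circle(roi,(322,76),36,255,-1)
org=cv2.inRange(hsv,(3,150,60),(22,255,255))&roi
ring=cv2.inRange(hsv,(0,0,120),(180,60,255))&roi
def fit(m,z,n):
    c=max(cv2.findContours(m,cv2.RETR_EXTERNAL,cv2.CHAIN_APPROX_NONE)[0],key=cv2.contourArea)
    W=np.array([pt(p,u[0].astype(float),z)[:2] for u in c])
    A=np.c_[2*W,np.ones(len(W))];x=np.linalg.lstsq(A,(W**2).sum(1),rcond=None)[0]
    print(n,x[:2].round(4),'r',np.sqrt(x[2]+x[0]**2+x[1]**2).round(4),(W.min(0)+W.max(0))/2)
fit(org,.036,'disc');fit(ring,.05,'ring')
```

```text
disc [0.6059 0.0212] r 0.0248 [0.60567175 0.02134001]
ring [0.6064 0.0199] r 0.0199 [0.60633944 0.0198396 ]
```

Bearing is within ~1.5 mm of the wheel's axis, fine. Now the block.

```bash
python3 -m jog '[{"x":-0.001,"y":-0.002,"z":0.03,"ax":0.0,"ay":0.0,"az":0.0},{"x":-0.001,"y":-0.002,"z":0.055,"ax":0.0,"ay":0.0,"az":0.0},{"x":-0.001,"y":-0.002,"z":0.072,"ax":0.0,"ay":0.0,"az":0.0},{"x":-0.001,"y":-0.002,"z":0.08,"ax":0.0,"ay":0.0,"az":0.0},{"x":-0.001,"y":-0.002,"z":0.085,"ax":0.0,"ay":0.0,"az":0.0},{"x":-0.001,"y":-0.002,"z":0.085,"ax":0.0,"ay":0.0,"az":0.0}]'; python3 -m jog '[{"x":0.0,"y":0.0,"z":0.0,"ax":0.0,"ay":0.0,"az":0.0},{"x":0.0,"y":0.0,"z":0.0,"ax":0.0,"ay":0.0,"az":0.0},{"x":0.0,"y":0.0,"z":0.0,"ax":0.0,"ay":0.0,"az":0.0},{"x":0.0,"y":0.0,"z":0.0,"ax":0.0,"ay":0.0,"az":0.0},{"x":0.0,"y":0.0,"z":0.0,"ax":0.0,"ay":0.0,"az":0.0},{"x":0.0,"y":0.0,"z":0.0,"ax":0.0,"ay":0.0,"az":0.0}]' 0 35;python3 -c "
from h import *
to([.6154,-.1424,.13],yaw=np.radians(3.8))"
```

```text
t: 22.05
eef_pos: [0.396, -0.2014, 0.0045]
tool_rot: [0.001, 0.684, 0.729, 0.0]
contact_force: [-0.5, -0.3, -0.1]
gripper_width: 0.847
grasp_force: 0.0
t: 22.65
eef_pos: [0.3958, -0.2017, 0.005]
tool_rot: [0.001, 0.685, 0.729, -0.0]
contact_force: [-1.0, 0.5, 6.3]
gripper_width: 0.507
grasp_force: 35.7
t 22.65 pos [ 0.3958 -0.2017  0.005 ] q7 -0.1 shift [ 0.0453  0.223  -0.1248] [ 0.001  0.001 -0.004] [ 2.000e-03 -2.000e-03  3.138e+00]
```

```bash
python3 -m jog '[{"x":0.0,"y":0.0,"z":-0.04,"ax":0.0,"ay":0.0,"az":0.0},{"x":0.0,"y":0.0,"z":-0.08,"ax":0.0,"ay":0.0,"az":0.0},{"x":0.01,"y":0.03,"z":-0.11,"ax":0.0,"ay":0.0,"az":0.0},{"x":0.02,"y":0.07,"z":-0.125,"ax":0.0,"ay":0.0,"az":0.0},{"x":0.03,"y":0.11,"z":-0.125,"ax":0.0,"ay":0.0,"az":0.0},{"x":0.04,"y":0.15,"z":-0.125,"ax":0.0,"ay":0.0,"az":0.0},{"x":0.045,"y":0.19,"z":-0.125,"ax":0.0,"ay":0.0,"az":0.0},{"x":0.045,"y":0.215,"z":-0.125,"ax":0.0,"ay":0.0,"az":0.0},{"x":0.045,"y":0.223,"z":-0.125,"ax":0.0,"ay":0.0,"az":0.0},{"x":0.045,"y":0.223,"z":-0.125,"ax":0.0,"ay":0.0,"az":0.0},{"x":0.045,"y":0.223,"z":-0.125,"ax":0.0,"ay":0.0,"az":0.0}]'
python3 - <<'E'
from h import *
s=get_obs()['eef_pos'];p=snap('wrist','w10');print(s)
a=cv2.imread('pics/w10.png')[40:400,120:520];cv2.imwrite('pics/w10b.png',cv2.resize(a,(660,594),interpolation=2))
to([.6154,-.1424,.005],yaw=np.radians(3.8))
E
```

```text
t: 23.75
eef_pos: [0.6135, -0.143, 0.1289]
tool_rot: [-0.0, 0.685, 0.729, -0.001]
contact_force: [0.1, -0.1, 0.2]
gripper_width: 0.507
grasp_force: 36.5
[ 0.61345395 -0.14299196  0.12886972]
t 23.8 pos [ 0.6133 -0.1432  0.129 ] q7 -0.13 shift [0.0008 0.0023 0.124 ] [-0.002  0.001 -0.004] [1.000e-03 2.000e-03 3.137e+00]
```

View pics/w10b.png

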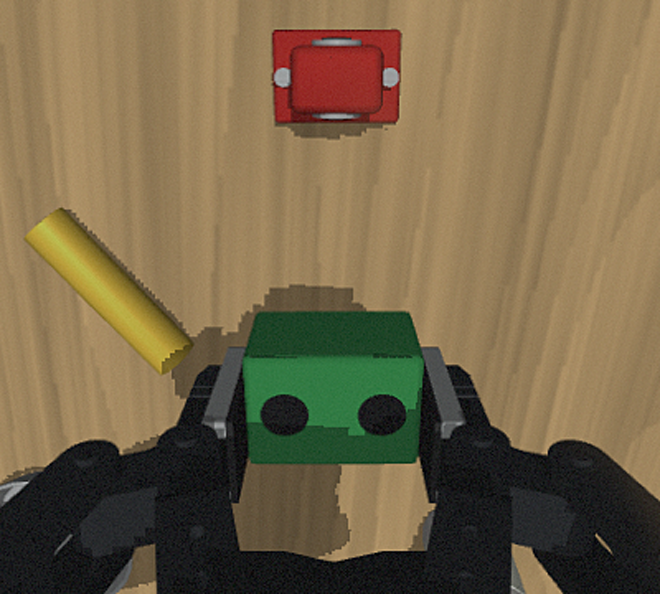

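Stand foot spans crop (273–400, 30–123); the held block's dots are at (284,415) and (382,414), and it sits level and square.

Run:
```python
from h import *
p=load('w10');f=lambda c,z:pt(p,(120+c[0]/1.65,40+c[1]/1.65),z)
C=[f(c,.008) for c in((273,31),(400,31),(399,122),(274,122))];print(np.round(C,4));st=np.mean(C,0);print('stand',st,'bolts',(f((282,77),.01)+f((391,77),.01))/2,'top',f((337,79),.044))
T=np.mean([f(c,.152) for c in((245,357),(420,357),(418,463),(246,463))],0);d=(f((284,415),.152)+f((382,414),.152))/2
print('block',T,d)
a=np.radians(-86.1);u=np.array([np.cos(a),np.sin(a),0])
tgt=st+.075*u;Rm=rot(get_obs()['tool_rot']);print('tgt',tgt,'shift',Rm.inv().apply(tgt-T),Rm.inv().apply(tgt-d))
```

```text
[[ 0.5832 -0.05    0.008 ]
 [ 0.6379 -0.0467  0.008 ]
 [ 0.6412 -0.0854  0.008 ]
 [ 0.5848 -0.0889  0.008 ]]
stand [ 0.61178111 -0.0677517   0.008     ] bolts [ 0.61175618 -0.06751931  0.01      ] top [ 0.61176016 -0.06714023  0.044     ]
block [ 0.61468521 -0.14125144  0.152     ] [ 0.61490888 -0.14186243  0.152     ]
tgt [ 0.61688226 -0.14257803  0.008     ] shift [-0.00132843  0.00233153  0.14399787] [-0.00070473  0.00214623  0.14399758]
```

```bash
python3 -m jog '[{"x":-0.001,"y":0.002,"z":0.04,"ax":0.0,"ay":0.0,"az":0.0},{"x":-0.001,"y":0.002,"z":0.08,"ax":0.0,"ay":0.0,"az":0.0},{"x":-0.001,"y":0.002,"z":0.1,"ax":0.0,"ay":0.0,"az":0.0},{"x":-0.001,"y":0.002,"z":0.114,"ax":0.0,"ay":0.0,"az":0.0},{"x":-0.001,"y":0.002,"z":0.12,"ax":0.0,"ay":0.0,"az":0.0},{"x":-0.001,"y":0.002,"z":0.122,"ax":0.0,"ay":0.0,"az":0.0},{"x":-0.001,"y":0.002,"z":0.122,"ax":0.0,"ay":0.0,"az":0.0}]'; python3 -c "
from h import *
to([.6155,-.1440,.005],yaw=np.radians(3.8))"
```

```text
t: 24.5
eef_pos: [0.6176, -0.1435, 0.0081]
tool_rot: [0.001, 0.685, 0.729, 0.0]
contact_force: [0.2, -0.7, -1.1]
gripper_width: 0.506
grasp_force: 36.5
t 24.5 pos [ 0.6176 -0.1435  0.0081] q7 -0.22 shift [-0.0003 -0.0021  0.0031] [ 0.001  0.001 -0.004] [ 1.000e-03 -2.000e-03  3.138e+00]
```

```bash
python3 -m jog '[{"x":0.0,"y":-0.002,"z":0.0,"ax":0.001,"ay":0.0,"az":0.0},{"x":0.0,"y":-0.002,"z":0.0015,"ax":0.001,"ay":0.0,"az":0.0},{"x":0.0,"y":-0.002,"z":0.003,"ax":0.001,"ay":0.0,"az":0.0},{"x":0.0,"y":-0.002,"z":0.003,"ax":0.001,"ay":0.0,"az":0.0}]'; python3 -m jog '[{"x":0.0,"y":0.0,"z":-0.001,"ax":0.0,"ay":0.0,"az":0.0},{"x":0.0,"y":0.0,"z":-0.001,"ax":0.0,"ay":0.0,"az":0.0},{"x":0.0,"y":0.0,"z":-0.001,"ax":0.0,"ay":0.0,"az":0.0},{"x":0.0,"y":0.0,"z":-0.001,"ax":0.0,"ay":0.0,"az":0.0},{"x":0.0,"y":0.0,"z":-0.04,"ax":0.0,"ay":0.0,"az":0.0},{"x":0.0,"y":0.0,"z":-0.09,"ax":0.0,"ay":0.0,"az":0.0},{"x":0.0,"y":0.0,"z":-0.14,"ax":0.0,"ay":0.0,"az":0.0},{"x":-0.03,"y":-0.01,"z":-0.19,"ax":0.0,"ay":0.0,"az":0.0},{"x":-0.04,"y":-0.02,"z":-0.23,"ax":0.0,"ay":0.0,"az":0.0},{"x":-0.04,"y":-0.02,"z":-0.23,"ax":0.0,"ay":0.0,"az":0.0},{"x":-0.04,"y":-0.02,"z":-0.23,"ax":0.0,"ay":0.0,"az":0.0}]' 0.85;python3 - <<'E'
from h import *
p=snap('wrist','w11')
a=cv2.imread('pics/w11.png')[0:300,160:480];cv2.imwrite('pics/w11b.png',cv2.resize(a,(640,600),interpolation=2))
E
```

```text
t: 24.9
eef_pos: [0.6154, -0.1437, 0.0051]
tool_rot: [0.0, 0.685, 0.729, -0.001]
contact_force: [-1.8, -0.8, 5.8]
gripper_width: 0.505
grasp_force: 37.4
t: 26.0
eef_pos: [0.5982, -0.1853, 0.2354]
tool_rot: [0.001, 0.685, 0.729, -0.0]
contact_force: [0.2, 0.6, -1.2]
gripper_width: 0.848
grasp_force: 0.0
```

View pics/w11b.png

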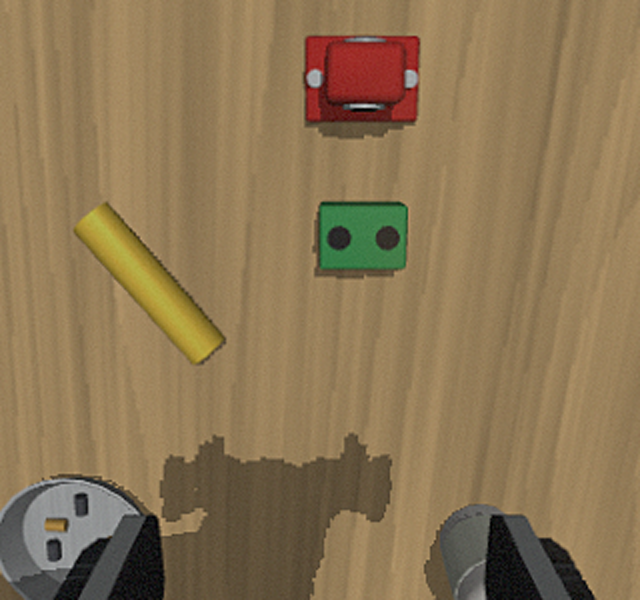

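Block dots at (339,238) and (387,238), stand foot corners (306,37)–(419,121).

```bash
python3 - <<'E'
from h import *
p=load('w11');f=lambda c,z:pt(p,(160+c[0]/2,c[1]/2),z)[:2]
st=np.mean([f(c,.008) for c in((306,37),(419,37),(418,121),(306,121))],0);b=(f((339,238),.028)+f((387,238),.028))/2
print(st,(f((315,78),.01)+f((410,78),.01))/2,b,np.linalg.norm(b-st),np.degrees(np.arctan2(*(b-st)[::-1])))
E
python3 - <<'E'
from h import *
snap('top','top9')
a=cv2.imread('pics/top9.png');b=cv2.imread('pics/top0.png')
cv2.imwrite('pics/t9.png',cv2.resize(a[95:295,150:500],(800,457),interpolation=2))
E
```

```text
[ 0.61216018 -0.06779647] [ 0.61212241 -0.06727259] [ 0.61713539 -0.14295033] 0.07531835616906918 -86.21252024422671
```

View pics/t9.png

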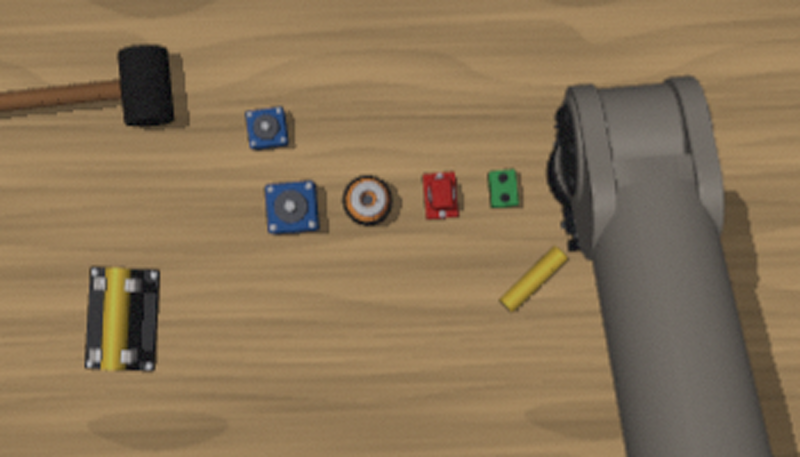

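The tube is in the clip at (117,318). The gearbox, wheel with bearing, stand and block form one row near y≈200, and the bystanders in view haven't moved. Handing in.

```bash
python3 -c "
from station import *
print(hand_in())"
```

```text
the job is handed in; nothing more can be done
None
```

The kit is laid out in the order asked and handed in at about 26 s: tube snapped home (about 1.5 mm off centre along the clip), wheel within about 1 mm of midway, bearing within about 1.5 mm of the wheel's centre, and block 75.3 mm from the stand and in line; bystanders were not touched.

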